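# Stage the tea infuser behind the chute's stop gate

## Robot

A 6-joint arm with a two-finger parallel gripper is mounted at the origin on the work surface. World frame = base frame: x ahead of the robot, y to its left, z up, the work surface at z = 0. Lengths are in m, angles in rad, forces in N, time in s.
With the tool pointing down it reaches from about 0.375 to 0.925 m from the base axis. Payload 5.7 kg.
Tool frame: the origin (TCP) lies midway between the tips of the shut fingers; the grasp point (between the pads) lies 19 mm behind it; z points along the fingers, y is the line along which they close (so a half turn about z gives the same grasp; the last joint's range is limited). The gripper opens to 88 mm and grips with 3 to 60 N. Pads are 20 mm wide; open, the fingers measure 115 mm over their backs; the gripper's body (75 mm by 178 mm) begins 61 mm behind the grasp point.
Start: joints at [1.091, 0.359, 1.51, -0, 1.272, -0.115], TCP at [0.214, 0.56, 0.223] pointing down, gripper open.
Joint ranges: [-2.97, 2.97], [-1.01, 2.36], [0.21, 2.38], [-0.96, 4.11], [0.2, 2.71], [-2.98, 2.98]. Speed limits (rad/s): [2.39, 2.39, 3.14, 3.14, 3.14, 3.14].

## Interface

Orientations are given as a unit quaternion [x, y, z, w].
In Python, from bench import move_ptp, servo_line, goto_joints, move_gripper, sleep, inverse_kinematics, capture, PlanningError, close_job, spot_in, silhouettes, current_clock, current_joint_pos, current_qvel, current_joint_torque, current_position, current_orientation, current_force, current_torque, current_finger_gap, current_grip_force gives the robot as it stands. Calls block until the motion is done:
- move_ptp(position, orientation): joint-space move of the TCP to a pose.
- servo_line(position, orientation=None, rate=0.15, contact_N=None): straight line of the TCP; orientation=None keeps the orientation; rate is the mean speed in m/s. With contact_N (N) it stops when the force on the tool has changed by that much, and returns True; else False.
- goto_joints(angles): joint-space move.
- move_gripper(opening): finger opening in m; the grip force is fixed at half the most; returns when the fingers have stopped.
- sleep(seconds).
- inverse_kinematics(position, orientation): joint angles nearest the present ones, or None.
- capture(name): name is "scene" or "top"; returns a dict with "image" (420x560x3 uint8, blue, green, red), "range_z" (420x560 float32, m along the optical axis (not along the pixel's ray), 0 where there is no reading), "intrinsics" (3x3 intrinsics, pixels), "R" (3x3) and "t" (3): a world point X has camera coordinates R X + t. Camera axes: x right, y down, z forward; pixel columns grow to the right and rows downward; lengths in m; the calibration is good to about 2 mm. A picture is of the moment at which its call begins.
A pose or a line that the arm cannot do raises PlanningError and nothing moves.
- close_job(): hands the job in; it is judged then, once.
Trained networks look in the newest picture that a camera, given by its name, has taken for a name from the list of things; names that differ only in an ending like _2 or _b are one class to them, and where a whole thing is asked for, a point or a joint stands for the part that bears it (a point fixed in the world has none). Each returns a list of dicts, best first, with "conf" (0 to 1); they miss things now and then, are a little off and sometimes report something else, mostly with a low value. They report only what shows in the picture. A call takes as long as a camera call. They do not tell look-alikes from the thing itself.
- spot_in(camera, query): "xy" ([column, row] in pixels, amid what is visible of it).
- silhouettes(camera, query): "region" (420x560 bool, what is visible of it) and "xy" ([column, row] in pixels, amid what is visible of it).
Readings, each from a call of its own:
- current_clock(): time.
- current_joint_pos(): joint angles.
- current_qvel(): joint speeds.
- current_joint_torque(): joint torques, N m.
- current_position(): TCP position.
- current_orientation(): TCP orientation.
- current_force(): force on the tool from outside, world axes, zero at the start.
- current_torque(): the same for the moment, N m.
- current_finger_gap(): finger opening in m.
- current_grip_force(): force on a finger pad.
Only numpy, scipy, OpenCV 4.12 (cv2) and the standard library are available. Lean on these libraries where they do the work, as an engineer would, in place of code of your own. Each camera call takes 0.05 s, during which the arm holds its last target. There are 200 camera calls.

## Task

Swing the chute's stop gate up by its side lever, past its balance point, so that it stays up by itself. Then draw the tea infuser (the slotted tube with a ball knob on its lid) out of its cell in the tilted carton, and set it down gently, knob up, to stand on the chute bed close up against the uphill side of the raised gate, no more than a finger's width from it. Leave the other goods in the carton where they are.

Things in the scene. Friction and masses are not known exactly. Their poses are not given: they have to be found in the camera images.
- infuser_mid (a point): Stainless tea infuser: straight tube 48 mm across, 112 mm tall, with small dark slots, domed lid, 20 mm ball knob on top (142 mm in all, 0.15-0.31 kg). Point: on its axis, 60 mm above its underside; z runs towards the knob. It stands in one of the carton's three far-row cells (which varies), square to the carton floor, leaning on the cell's near wall.
- carton: Fixed cardboard carton tipped 30 deg, mouth up and towards the robot. Origin: centre of its underside; z out of the mouth along the cells; y along its length; x from near to far row. 190 (x) x 382 (y) mm, walls and floor 4 mm, walls 125 tall. Dividers 4 mm thick, tops at z = 110. 2 rows x 3 columns: cell centres x = -48, +48, y = -126, 0, +126; cells 90 x 122 mm. Draw goods out along z.
- bed: Bed of the steel chute, fixed, sloping 12 deg down away from the robot. Origin: on the bed surface, mid-width, below the gate's hinge; x down the slope, y across, z square to the bed, up. Bed from x = -260 (upper end) to +130 mm (spout), 180 mm wide between side walls 58 mm tall. Friction holds goods that are stood square on it where they are set down.
- gate (a joint): Stop gate angle, rad. 0: folded flat on the bed, pointing uphill; grows as its free edge swings up and over downhill; at 1.66 (95 deg) it meets its stop, standing across the chute, leaning slightly downhill. No spring: below 1.1 it falls back flat, beyond 1.35 it falls on to the stop and stays. Plate 165 mm wide, 5 mm thick, 80 mm from hinge to free edge.
- gate_grip (a point): Middle of the gate lever's grip: round rubber bar, 16 mm thick, along the bed's y, beside the chute on its -y side, 120 mm from the hinge axis, 152 mm from mid-bed. Free bar 34 mm inwards to the lever arm, 38 mm outwards to its end. At joint 0 the lever points uphill, 15 deg above the bed plane; the grip turns with the gate about the hinge. Takes under 5 N.
- carton_flap (a point): Middle of the top edge of the carton's open far flap (fixed, 3 mm thick, as long as the carton): it continues the far wall (carton x = +93 mm) 65 mm beyond the rim, to carton z = 190 mm, overhanging the far row, so this row must be entered with the tool tilted along the cells.
- gate_hinge (a point): On the gate's hinge axis at mid-width, 6 mm above the bed; the axis runs along the bed's y.
- tin_mid (a point): Bystander: plain straight steel tin, 48 mm in diameter, 115 mm tall, flat top, no knob, in another far-row cell; point on its axis 60 mm above its underside.
- flask_mid (a point): Bystander: steel flask, 48 mm in diameter, narrowing to a 24 mm neck, 120 mm tall, in another far-row cell; point on its axis 60 mm above its underside.
- jar_mid (a point): Bystander: glass jar, 56 mm in diameter, 89 mm tall, in the near row; point on its axis 60 mm above its underside.
- shaker_mid (a point): Bystander: tapered steel shaker, 50 mm in diameter, 100 mm tall, in the near row; point on its axis 60 mm above its underside.
Things that resemble listed ones, but are neither listed nor needed, are in the scene too. Leave any red look-alike of the part that bears infuser_mid alone.

How it is judged:
On the way, in this order (a step that is already met when the one before it is completed fails the run):
1. the gate stands up by itself, past its balance point, not touched by the robot (value of joint gate above 1.5 rad and contact force between each of the fingers, the arm and bed below 0.3 N), for 0.3 s.
2. the infuser is drawn out of the carton, its underside clear of the dividers (z of infuser_mid in the frame of carton above 0.172 m), for 0.1 s.
At the end, for the whole second after the job is handed in: Gate up on its stop (above 1.5 rad). Infuser standing knob up on the chute bed, square to it within 0.3 rad (it may lean on the gate), between the side walls, just uphill of the gate (axis at most 52 mm uphill of the hinge, a gap of about 25 mm), at rest and let go (value of joint gate above 1.5 rad and x of infuser_mid in the frame of bed between -0.052 and 0 m and y of infuser_mid in the frame of bed between -0.07 and 0.07 m and z of infuser_mid in the frame of bed between 0.05 and 0.07 m and angle between the z axis of infuser_mid and the z axis of bed, either way round below 0.3 rad and angle between infuser_mid's own z axis and vertical below 0.6 rad and linear speed of infuser below 0.02 m/s); the robot touches nothing.
It fails at once if other goods in the carton are disturbed (moved more than 30 mm) (distance of any of tin_mid, flask_mid, jar_mid, shaker_mid from where it was at the start of the episode above 0.03 m).
It fails at once if the infuser is dropped or sent sliding on to the chute (faster than 0.5 m/s within about 45 mm of the bed) instead of set down gently (linear speed of infuser above 0.5 m/s and z of infuser_mid in the frame of bed between 0 and 0.105 m and x of infuser_mid in the frame of bed between -0.26 and 0.13 m and y of infuser_mid in the frame of bed between -0.09 and 0.09 m).
It also fails if it takes over 69 s, if anything falls off the work surface, if the arm or the gripper's body presses on something with over 40 N, if the wrist force passes 120 N, or if a joint passes its speed limit or range.

## Working session

There is one attempt and no reset: what is moved stays moved. The work goes in short steps, each a Python script; the robot and the scene stay as the last script left them, time stands still between calls to the robot, and variables do not carry over. Pictures are saved under pics/ and viewed, at most 10 in all, crops included, and the job is handed in when it is done.

```bash
ls; mkdir -p pics
cat > h.py <<'E'
import numpy as np, cv2
from bench import *
from scipy.spatial.transform import Rotation as Rn
def world(c,u,v,z=None):
    K=c["intrinsics"]; z=c["range_z"][int(round(v)),int(round(u))] if z is None else z
    return c["R"].T@(z*np.linalg.inv(K)@[u,v,1]-c["t"])
def cloud(c):
    v,u=np.mgrid[:420,:560]; z=c["range_z"].astype(float)
    p=np.stack([u*z,v*z,z],-1)@np.linalg.inv(c["intrinsics"]).T
    return (p-c["t"])@c["R"], z>0
E
python3 - <<'E'
from h import *
cs={n:capture(n) for n in("scene","top")}
cv2.imwrite("pics/a.png",cs["scene"]["image"]);cv2.imwrite("pics/b.png",cs["top"]["image"])
for n in cs:
  print(n,(-cs[n]["R"].T@cs[n]["t"]).round(3))
  for q in["infuser_mid","carton","bed","gate","gate_grip","carton_flap","gate_hinge","tin_mid","flask_mid","jar_mid","shaker_mid"]:
    for r in spot_in(n,q)[:3]:
      u,v=r["xy"]; print(q,round(r["conf"],2),np.round([u,v]),world(cs[n],u,v).round(3))
print(current_clock())
E
```

```text
pics
scene [1.095 0.369 1.074]
infuser_mid 0.67 [248. 163.] [ 0.302 -0.335  0.045]
infuser_mid 0.65 [205. 145.] [ 0.313 -0.515  0.028]
infuser_mid 0.58 [410. 325.] [0.506 0.328 0.079]
carton 0.81 [216. 207.] [ 0.601 -0.182  0.218]
bed 0.79 [406. 327.] [0.516 0.321 0.078]
gate 0.94 [402. 327.] [0.519 0.314 0.075]
gate_grip 0.68 [401. 324.] [0.515 0.31  0.079]
carton_flap 0.68 [214. 208.] [ 0.604 -0.186  0.214]
gate_hinge 0.87 [411. 326.] [0.51  0.33  0.083]
tin_mid 0.46 [211. 207.] [ 0.603 -0.196  0.211]
jar_mid 0.39 [277. 216.] [ 0.471 -0.092  0.128]
top [ 0.313 -0.069  1.509]
infuser_mid 0.72 [344. 183.] [ 0.548 -0.238  0.198]
infuser_mid 0.72 [369. 278.] [ 0.3   -0.335  0.046]
infuser_mid 0.72 [441. 280.] [ 0.3   -0.54   0.051]
carton 0.61 [352. 190.] [ 0.531 -0.263  0.185]
bed 0.72 [140. 211.] [0.471 0.327 0.077]
bed 0.26 [390. 179.] [ 0.563 -0.361  0.198]
gate 0.59 [144. 194.] [0.52  0.319 0.075]
gate_grip 0.69 [143. 195.] [0.517 0.318 0.082]
carton_flap 0.93 [347. 194.] [ 0.521 -0.248  0.184]
gate_hinge 0.87 [138. 207.] [0.481 0.331 0.083]
tin_mid 0.83 [391. 180.] [ 0.559 -0.364  0.199]
tin_mid 0.46 [294. 210.] [ 0.478 -0.11   0.133]
flask_mid 0.86 [298. 183.] [ 0.547 -0.118  0.18 ]
jar_mid 0.85 [294. 209.] [ 0.483 -0.111  0.135]
shaker_mid 0.77 [386. 206.] [ 0.5   -0.366  0.122]
shaker_mid 0.47 [345. 184.] [ 0.545 -0.242  0.197]
1.2
```

View pics/a.png

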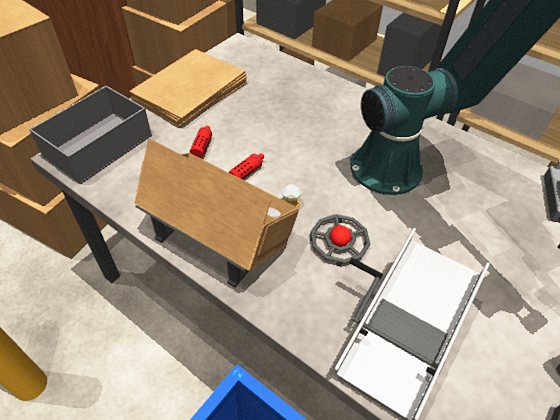

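View pics/b.png

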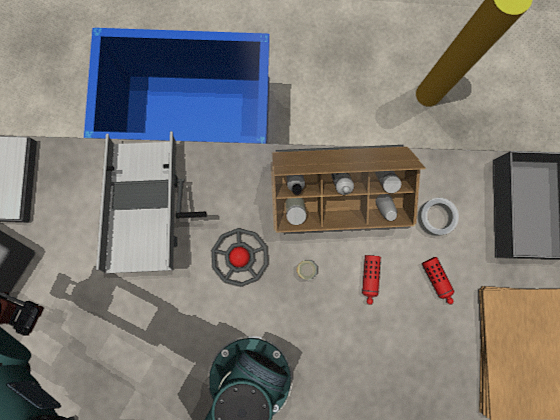

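Run:
```python
from h import *
im=cv2.imread("pics/b.png")
a=cv2.resize(im[135:285,90:290],None,fx=3.9,fy=3.9,interpolation=2)
b=cv2.resize(im[140:240,265:430],None,fx=4.8,fy=4.8,interpolation=2)
cv2.imwrite("pics/c.png",a);cv2.imwrite("pics/d.png",b)
c=capture("top")
for q in["gate","gate_grip","infuser_mid","carton","bed"]:
  for s in silhouettes("top",q)[:2]:
    v,u=np.nonzero(s["region"]);print(q,round(s["conf"],2),len(u),u.min(),u.max(),v.min(),v.max())
P,ok=cloud(c)
# bed plane
m=np.zeros((420,560),bool);m[217:262,112:168]=1
p=P[m&ok];ce=p.mean(0);n=np.linalg.svd(p-ce)[2][2];n*=np.sign(n[2]);r=(p-ce)@n
p=p[abs(r)<.005];ce=p.mean(0);n=np.linalg.svd(p-ce)[2][2];n*=np.sign(n[2])
print("bed",ce,n,np.degrees(np.arccos(n[2])),((p-ce)@n).std())
np.savez("top.npz",P=P,ok=ok,im=c["image"],ce=ce,n=n)
for row in(190,215,240):
  print(row,[(u,P[row,u].round(3).tolist()) for u in range(94,214,3)] if row==215 else "")
# grip points
for u in range(172,212,3): 
  vs=[v for v in range(205,225)]; k=max(vs,key=lambda v:P[v,u,2]); print(u,k,P[k,u].round(3))
```

```text
gate 0.68 1837 113 205 179 217
gate_grip 0.6 1849 112 206 179 217
infuser_mid 0.95 739 423 453 257 303
infuser_mid 0.84 341 333 352 173 194
carton 0.8 10224 271 423 144 232
bed [0.39195972 0.3194993  0.09512611] [0.21704751 0.02572779 0.97582194] 12.624881237733248 0.0022981181723869203
190 
215 [(94, [0.463, 0.482, 0.004]), (97, [0.464, 0.475, -0.002]), (100, [0.45, 0.416, 0.139]), (103, [0.45, 0.407, 0.143]), (106, [0.454, 0.41, 0.109]), (109, [0.457, 0.411, 0.081]), (112, [0.457, 0.404, 0.078]), (115, [0.457, 0.394, 0.083]), (118, [0.457, 0.385, 0.083]), (121, [0.458, 0.377, 0.081]), (124, [0.458, 0.369, 0.081]), (127, [0.458, 0.359, 0.087]), (130, [0.459, 0.353, 0.079]), (133, [0.459, 0.344, 0.08]), (136, [0.459, 0.335, 0.084]), (139, [0.459, 0.327, 0.08]), (142, [0.459, 0.319, 0.08]), (145, [0.46, 0.311, 0.078]), (148, [0.46, 0.301, 0.082]), (151, [0.46, 0.294, 0.078]), (154, [0.46, 0.285, 0.08]), (157, [0.461, 0.277, 0.077]), (160, [0.461, 0.268, 0.078]), (163, [0.461, 0.26, 0.078]), (166, [0.461, 0.249, 0.088]), (169, [0.455, 0.227, 0.149]), (172, [0.459, 0.227, 0.113]), (175, [0.47, 0.241, 0.002]), (178, [0.457, 0.207, 0.13]), (181, [0.457, 0.199, 0.131]), (184, [0.458, 0.192, 0.123]), (187, [0.458, 0.183, 0.127]), (190, [0.459, 0.175, 0.127]), (193, [0.459, 0.166, 0.127]), (196, [0.459, 0.159, 0.125]), (199, [0.46, 0.151, 0.122]), (202, [0.46, 0.142, 0.125]), (205, [0.46, 0.133, 0.128]), (208, [0.473, 0.143, 0.004]), (211, [0.473, 0.134, 0.005])]
240 
172 216 [0.455 0.225 0.12 ]
175 209 [0.488 0.241 0.007]
178 211 [ 0.313 -0.069  1.509]
181 215 [0.457 0.199 0.131]
184 214 [0.461 0.191 0.127]
187 216 [0.455 0.183 0.128]
190 214 [0.461 0.174 0.131]
193 215 [0.459 0.166 0.127]
196 213 [0.464 0.158 0.13 ]
199 213 [0.464 0.149 0.134]
202 214 [0.462 0.141 0.131]
205 215 [0.46  0.133 0.128]
208 217 [0.467 0.142 0.007]
211 215 [0.473 0.134 0.005]
```

View pics/c.png

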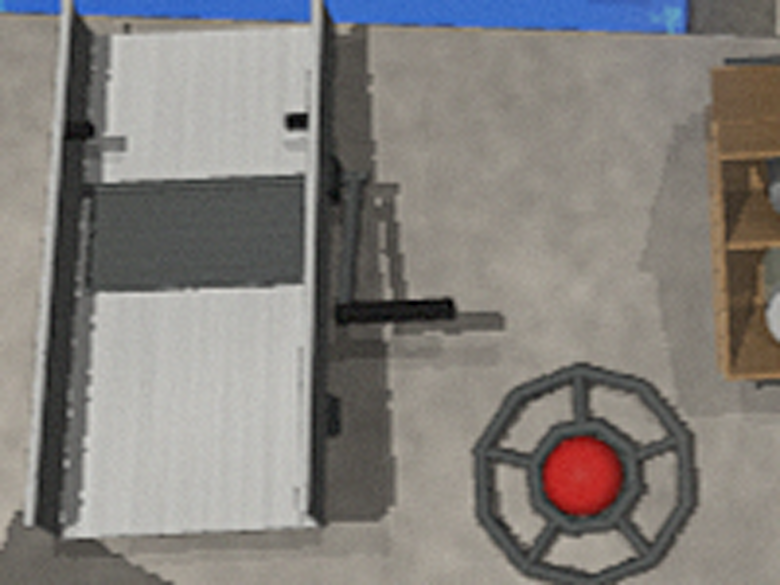

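View pics/d.png

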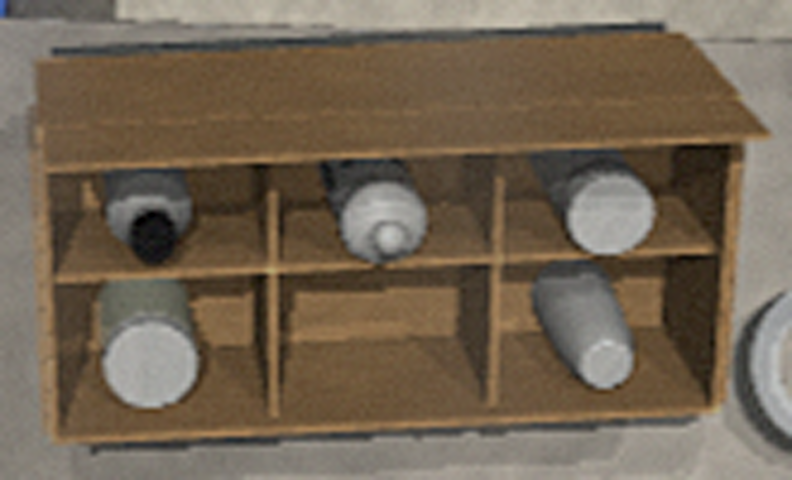

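The infuser is the knobbed tube in the carton's middle far cell, top-camera (344,183). Rejected candidates:
- Tin at (391,180): flat top.
- Flask at (298,183): black neck.
- Two red look-alikes at (371,278) and (438,280).

The chute is at (140,205), with the gate plate folded uphill and its grip bar at (192,215). Next I'll fit models of both frames to the depth clouds.

```bash
cat > fit.py <<'E'
from h import *
from scipy.optimize import least_squares
def box(p,lo,hi):
    lo,hi=np.array(lo),np.array(hi); q=abs(p-(lo+hi)/2)-(hi-lo)/2
    return np.linalg.norm(np.maximum(q,0),axis=1)+np.minimum(q.max(1),0)
def frame(x,tilt): return Rn.from_euler("ZY",[x[3],tilt])
def fit(P,boxes,tilt,x0,gate=.04):
    f=lambda x:np.minimum(*[np.min([box(frame(x,tilt).inv().apply(P[:]-x[:3]),*b) for b in boxes],0)]*2)
    x=np.array(x0,float)
    for g in(gate,.025,.012):
        Q=P; r=abs(f(x)); P2=P[r<g]; P=P2
        s=least_squares(f,x,loss="soft_l1",f_scale=.003); x=s.x; P=Q
    r=f(x); return x,(abs(r)<.005).mean(),np.median(abs(r))
CB=[([-95,-191,0],[95,191,4]),([-95,-191,0],[-91,191,125]),([91,-191,0],[95,191,125]),([-95,-191,0],[95,-187,125]),
    ([-95,187,0],[95,191,125]),([-2,-187,4],[2,187,110]),([-91,-65,4],[91,-61,110]),([-91,61,4],[91,65,110]),([91.5,-191,125],[94.5,191,190])]
def BB(g=0):return [([-260,-90,-4],[130,90,0]),([-260,-93,0],[130,-90,58]),([-260,90,0],[130,93,58]),([-80,-82.5,3.5],[0,82.5,8.5])]
S=lambda B:[(np.array(a)/1e3,np.array(b)/1e3) for a,b in B]
E
cat > run1.py <<'E'
from fit import *
cs={n:capture(n) for n in("scene","top")}; A={n:cloud(cs[n]) for n in cs}
carton=[];bed=[]
for n in cs:
    P,ok=A[n]; s=silhouettes(n,"carton")[0]["region"]; carton.append(P[s&ok][::3])
    m=ok&(P[...,0]>.2)&(P[...,0]<.68)&(P[...,1]>.2)&(P[...,1]<.44)&(P[...,2]>.02)&(P[...,2]<.22); bed.append(P[m][::3])
out={}
for nm,L in(("both",None),("top",1),("scene",0)):
    c=np.vstack(carton) if L is None else carton[L]; b=np.vstack(bed) if L is None else bed[L]
    xc,*i=fit(c,S(CB),-np.pi/6,[.55,-.25,.07,0]); print(nm,"carton",xc.round(4),i)
    xb,*j=fit(b,S(BB()),np.radians(12),[.53,.32,.06,.046]); print(nm,"bed",xb.round(4),j)
    out[nm]=(xc,xb)
xc,xb=out["both"]; xt=out["top"][0]
np.savez("fit.npz",xc=xc,xb=xb)
s=[s for s in silhouettes("top","infuser_mid") if 320<s["xy"][0]<365 and s["xy"][1]<200][0]["region"]
P,ok=A["top"]
for x in(xc,xt):
    q=frame(x,-np.pi/6).inv().apply(P[s&ok]-x[:3]); k=q[(q[:,2]>.03)&(q[:,2]<.113)]
    r=least_squares(lambda a:np.hypot(k[:,0]-a[0],k[:,1]-a[1])-.024,[.026,0],loss="soft_l1",f_scale=.002).x
    kb=q[q[:,2]>.13]
    print("infuser xy",r.round(4),len(k),"zmax",np.percentile(q[:,2],98).round(4),"knob",kb.mean(0).round(4),len(kb))
P=A["top"][0];g=P[213:217,181:206].reshape(-1,3)
print("grip pts in bed",np.median(frame(xb,np.radians(12)).inv().apply(g-xb[:3]),0).round(4), "expected top ~",[-.116,-.152+.0,.045])
print("hinge world",(xb[:3]+frame(xb,np.radians(12)).apply([0,0,.006])).round(4))
E
python3 run1.py
```

```text
both carton [ 0.5775 -0.238   0.0774  0.0755] [np.float64(0.9729209621993127), np.float64(0.0009531710732925691)]
both bed [0.5577 0.3274 0.0624 0.0741] [np.float64(0.9643252552589494), np.float64(0.0011447305807130992)]
top carton [ 0.5762 -0.2423  0.0774  0.064 ] [np.float64(0.9733414116934263), np.float64(0.0009752782874380417)]
top bed [0.5562 0.327  0.0627 0.073 ] [np.float64(0.9544475223145583), np.float64(0.0011528492964893167)]
scene carton [ 0.5782 -0.2375  0.0752  0.0763] [np.float64(0.9796175138399598), np.float64(0.0009153062089487796)]
scene bed [0.5587 0.3277 0.0621 0.0748] [np.float64(0.9709016393442623), np.float64(0.0011370027741392063)]
infuser xy [ 0.0225 -0.0022] 153 zmax 0.1443 knob [ 0.0256 -0.0009  0.1414] 44
infuser xy [0.0239 0.0019] 160 zmax 0.1435 knob [0.027  0.0028 0.1406] 44
grip pts in bed [-0.1205 -0.1535  0.0409] expected top ~ [-0.116, -0.152, 0.045]
hinge world [0.5589 0.3275 0.0683]
```

```bash
cat >> h.py <<'E'
d=np.load("fit.npz"); xc,xb=d["xc"],d["xb"]
RB=Rn.from_euler("ZY",[xb[3],np.radians(12)]); RC=Rn.from_euler("ZY",[xc[3],-np.pi/6])
bedp=lambda p:xb[:3]+RB.apply(p)
carp=lambda p:xc[:3]+RC.apply(p)
def ori(z,y,flip=1):
    z=np.array(z)/np.linalg.norm(z); y=flip*(np.array(y)-np.dot(y,z)*z); y/=np.linalg.norm(y)
    return Rn.from_matrix(np.stack([np.cross(y,z),y,z],1)).as_quat()
def gp(a): # grip at gate angle a
    t=a+np.radians(15); return bedp([-.12*np.cos(t),-.154,.006+.12*np.sin(t)])
E
cat > t.py <<'E'
from h import *
P=np.load("top.npz")["P"]; print("wheel",P[257,240],P[236,240])
ax=[np.cos(xb[3]),np.sin(xb[3]),0]
for f in(1,-1):
  q=ori([0,0,-1],ax,f); print("lever",f,[None if j is None else np.round(j,2) for j in(inverse_kinematics(gp(a)+[0,0,-.019],q) for a in(0,.8,1.6))])
  q=ori(-RC.as_matrix()[:,2],RC.as_matrix()[:,1],f); print("carton",f,[None if j is None else np.round(j,2) for j in(inverse_kinematics(carp([.025,0,z]),q) for z in(.076,.276))])
  q=ori(-RB.as_matrix()[:,2],RB.as_matrix()[:,1],f); print("bed",f,[None if j is None else np.round(j,2) for j in(inverse_kinematics(bedp([-.037,0,z]),q) for z in(.072,.272))])
print(gp(0),gp(1.6))
E
python3 t.py
```

```text
wheel [0.34906759 0.03788066 0.06135725] [0.4116659  0.04321629 0.02090473]
lever 1 [array([ 0.2 ,  0.36,  1.87, -0.  ,  0.91,  0.13]), array([ 0.19,  0.36,  1.66, -0.  ,  1.11,  0.11]), array([ 0.17,  0.5 ,  1.46, -0.  ,  1.18,  0.1 ])]
carton 1 [array([-0.75,  0.3 ,  1.96,  0.69,  0.62, -2.92]), array([-0.95, -0.03,  1.86,  0.51,  1.08, -2.78])]
bed 1 [array([ 0.4 ,  0.58,  1.37,  0.07,  1.39, -1.27]), array([ 0.38,  0.51,  1.02,  0.06,  1.82, -1.26])]
lever -1 [None, None, None]
carton -1 [array([-0.75,  0.3 ,  1.96,  0.69,  0.62,  0.23]), array([-0.95, -0.03,  1.86,  0.51,  1.08,  0.36])]
bed -1 [array([0.4 , 0.58, 1.37, 0.07, 1.39, 1.87]), array([0.38, 0.51, 1.02, 0.06, 1.82, 1.88])]
[0.46372354 0.16599529 0.12273456] [0.62777023 0.17817825 0.17354013]
```

```bash
cat > lever.py <<'E'
from h import *
q=ori([0,0,-1],[np.cos(xb[3]),np.sin(xb[3]),0]); T=np.array([0,0,-.019])
move_ptp(np.array([.214,.56,.33]),current_orientation())
move_ptp(gp(0)+[0,0,.16],q); 
print(servo_line(gp(0)+T,q,rate=.12,contact_N=15))
move_gripper(0); print("gap",current_finger_gap(),current_force().round(1))
for a in np.linspace(0,1.6,9)[1:]:
    servo_line(gp(a)+T,q,rate=.08); print(round(a,2),current_force().round(1),round(current_finger_gap(),4))
move_gripper(.07)
servo_line(gp(1.6)+[0,0,.1],q,rate=.15); print(current_clock())
c=capture("top"); cv2.imwrite("pics/e.png",cv2.resize(c["image"][125:285,90:290],None,fx=3.6,fy=3.6))
print([(r["conf"],r["xy"]) for r in spot_in("top","gate")])
E
python3 lever.py
```

```text
False
gap 0.015118319423060444 [-5.5 -0.2  5.2]
0.2 [-9.6 -0.9  4.3] 0.0149
0.4 [-14.2  -1.9  11.6] 0.0151
0.6 [-13.8  -2.   19.9] 0.0154
0.8 [-4.6 -1.7  9.9] 0.0153
1.0 [-2.8 -2.3  6.5] 0.0153
1.2 [-1.8 -3.1  3.9] 0.0152
1.4 [-0.6 -4.7  1.1] 0.0152
1.6 [-1.9 -4.7 -0.8] 0.0153
12.2417
[(0.61, [150.4, 173.0]), (0.6, [390.0, 180.6])]
```

View pics/e.png

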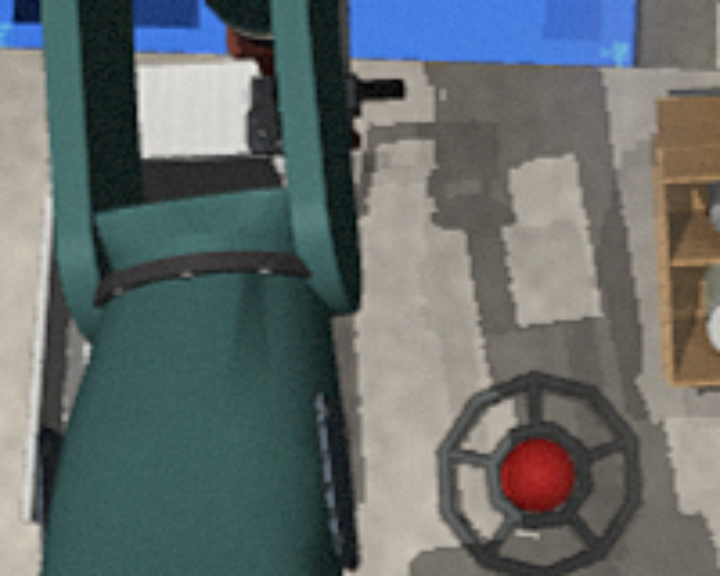

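```bash
cat > pick.py <<'E'
from h import *
p=current_position(); servo_line(p+[-.08,-.05,.08],rate=.2)
q=ori(-RC.as_matrix()[:,2],RC.as_matrix()[:,1],-1)
move_ptp(carp([.025,0,.30]),q); print(current_clock(),current_joint_pos().round(2))
c=capture("scene"); P,ok=cloud(c); b=RB.inv().apply((P[ok]-xb[:3]))
g=b[(abs(b[:,1])<.07)&(b[:,2]>.02)&(b[:,2]<.1)&(abs(b[:,0])<.06)]
print("gate pts",len(g),g[:,2].max(),np.polyfit(g[:,2],g[:,0],1))
E
python3 pick.py
```

```text
14.5583 [-0.98 -0.07  1.84  0.5   1.14  0.36]
gate pts 552 0.08878776737943045 [0.04992841 0.00252058]
```

```bash
cat > pick2.py <<'E'
from h import *
servo_line(carp([.025,0,.15]),rate=.15)
print(servo_line(carp([.025,0,.077]),rate=.06,contact_N=10),RC.inv().apply(current_position()-xc[:3]).round(4),current_force().round(1))
move_gripper(.0); print("gap",current_finger_gap(),current_grip_force(),current_force().round(1))
c=capture("scene");cv2.imwrite("pics/f.png",c["image"][120:290,130:330].repeat(3,0).repeat(3,1))
if .044<current_finger_gap()<.052:
  for z in(.11,.18,.30): servo_line(carp([.027,0,z]),rate=.1 if z<.2 else .15); print(z,current_finger_gap(),current_force().round(1))
print(current_clock())
c=capture("scene");cv2.imwrite("pics/g.png",c["image"][60:300,100:400].repeat(2,0).repeat(2,1))
E
python3 pick2.py
```

```text
False [ 0.0252 -0.0002  0.0773] [-0.5 -0.4  0.5]
gap 0.04782931568118354 29.952143132686615 [-1.2 -1.   0.2]
0.11 0.04766756958987406 [ 0.7 -0.1 -3.2]
0.18 0.04812364412039261 [ 0.2  0.2 -2.7]
0.3 0.04726765317816412 [ 0.  -0.6 -2.5]
19.9333
```

View pics/g.png

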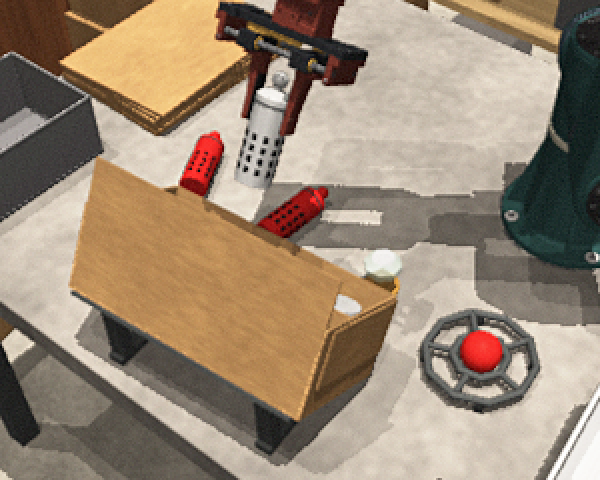

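```bash
cat > place.py <<'E'
from h import *
servo_line(current_position()+[0,0,.06],rate=.15)
q=ori(-RB.as_matrix()[:,2],RB.as_matrix()[:,1],-1)
move_ptp(bedp([-.039,0,.26]),q)
servo_line(bedp([-.039,0,.11]),rate=.15)
c=capture("scene");cv2.imwrite("pics/h.png",c["image"][170:400,300:520].repeat(2,0).repeat(2,1))
P,ok=cloud(c)
for s in silhouettes("scene","infuser_mid"):
  b=RB.inv().apply(P[s["region"]&ok]-xb[:3]); print(s["conf"],len(b),np.median(b,0).round(3),b[:,2].min().round(3) if len(b) else 0)
print(current_clock(),current_finger_gap(),current_force().round(1))
E
python3 place.py
```

```text
0.87 506 [-0.292 -0.838 -0.087] -0.154
0.65 429 [-0.285 -0.641 -0.083] -0.142
0.63 447 [-0.019 -0.     0.112] -0.003
23.9167 0.047513717173575644 [-0.3 -0.5 -2.3]
```

View pics/h.png

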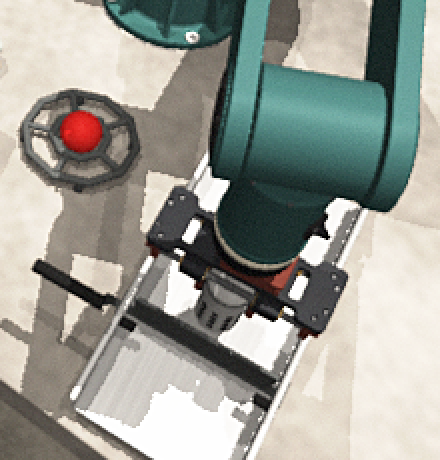

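The infuser hangs square just uphill of the raised gate (crop centre about (215,300)), and the gate is still up. I'll lower it until it touches the bed.

```bash
cat > down.py <<'E'
from h import *
print(servo_line(bedp([-.039,0,.082]),rate=.06,contact_N=6))
print(servo_line(bedp([-.039,0,.062]),rate=.015,contact_N=4),RB.inv().apply(current_position()-xb[:3]).round(4),current_force().round(1))
move_gripper(.065); sleep(.3); print(current_force().round(1))
servo_line(bedp([-.039,0,.2]),rate=.08); servo_line(bedp([-.12,0,.3]),rate=.2)
goto_joints(np.array(current_joint_pos())+[.5,-.3,0,0,0,0]); sleep(.3)
for n in("scene","top"):
  c=capture(n); P,ok=cloud(c)
  if n=="scene": cv2.imwrite("pics/i.png",c["image"][170:400,300:520].repeat(2,0).repeat(2,1))
  b=RB.inv().apply(P[ok]-xb[:3])
  k=b[(b[:,2]>.119)&(b[:,2]<.16)&(abs(b[:,1])<.05)&(b[:,0]>-.1)&(b[:,0]<.02)]; t=b[(b[:,2]>.092)&(b[:,2]<.112)&(abs(b[:,1])<.05)&(b[:,0]>-.1)&(b[:,0]<.02)]
  print(n,"knob",len(k),k.mean(0).round(4) if len(k) else 0,k[:,2].max() if len(k) else 0,"tube x",t[:,0].min(),t[:,0].max())
print(current_clock(),current_position())
E
python3 down.py
```

```text
False
True [-0.039  -0.0002  0.071 ] [ 0.7 -0.5  3.8]
[-0.1 -0.1 -0.1]
scene knob 82 [-0.0376 -0.0011  0.1346] 0.1410038992120133 tube x -0.06271824592387247 -0.014745435084765873
top knob 55 [-0.0431 -0.0039  0.1328] 0.14252912747583768 tube x -0.06657361863903796 -0.018812420607879344
30.3833 [0.2501144  0.47724666 0.54883138]
```

View pics/i.png

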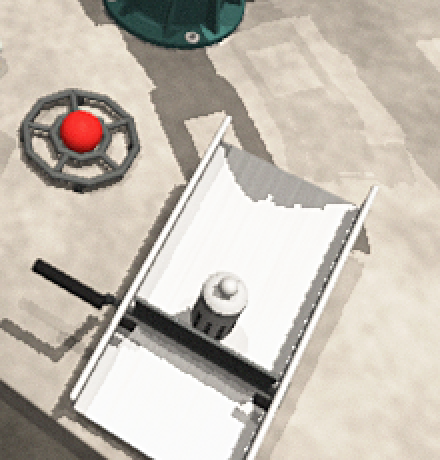

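The infuser stands knob up behind the raised gate (crop (225,305)). Its axis is at bed x of about -0.040, and the robot is clear of everything.

```bash
python3 -c "
from bench import *
print(close_job())"
```

```text
the job is handed in; nothing more can be done
None
```

The job is handed in (no verdict came back): the gate is up on its stop, and the infuser stands knob up on the bed about 40 mm uphill of the hinge (13 mm gap) with the robot clear; I didn't re-measure the other goods.

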